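# Put the microscope photo tube away in its case

### The job

Put the photo tube away in the open case: lay it down in the two saddles with its wide flange in the gap at the far end from the sliding retainer. Then slide the retainer along its bar until its spring pad holds the end of the tube lightly, and leave it there; do not press hard. When nothing stands above the rim, close the lid fully without slamming it, and leave the jars and the press stand where they are.

Things in the scene. Friction and masses are not known exactly. Their poses are not given: they have to be found in the camera images.
- case: Aluminium case fixed to the desk, outside 116 mm (its x) by 262 (its y) by 64 high, open on top, walls and floor 6 mm thick. Origin: centre of its underside. x points away from the robot to the hinged long side, y along the case. A 10 mm thick steel bar runs along y at x = 0, 14 mm above the underside, from the end wall at y = -125 to y = +10 mm.
- bed (a point): Where the tube's origin lies when home: on the case's x = 0, y = +71 mm, 34 mm above its underside. Two 10 mm wide black V saddles, 31 mm either side of it along y (case y = +102 and +40), carry the barrel along y; V faces at 45 degrees, mouth 46 mm wide, 32 mm above the underside. Between the saddles 52 mm are free for fingers along y, 104 mm across the case.
- flange_gap (a point): Middle (at the tube axis height, case y = +116 mm) of the 18 mm wide gap between the saddle at +102 and the end wall (inner face y = +125 mm), where the 10 mm thick flange goes. A flange that rides on a saddle stands above the rim and stops the lid.
- tube: Loose photo tube, about 0.4 kg (varies by a third), lying level in the wooden rest. Axis along its y, origin on the axis. Black barrel, 36 mm diameter, y = -46 to +44 mm; flange, 50 mm diameter, y = +44 to +54. At the -y end a steel draw tube, 28 mm diameter, ends anywhere from y = -66 to -91 mm: different each time, not reported. It is stiff (30 N to shift).
- rest: Wooden rest fixed to the desk, 70 mm (its x) by 90 mm (its y), base 10 mm thick, with two 10 mm wide V saddles at y = -31 and +31 mm that carry the tube along y, axis 40 mm above the desk, tube origin over the rest's origin, flange to +y. Origin: centre of its underside.
- retainer: Steel retainer on the bar, axes as the case's. Origin on the bar's axis, in the middle of its upright plate: 40 mm wide (x), 12 mm thick (y -6 to +6), top 46 mm above the origin, 4 mm below the rim. Starts at case y = -75 to -65 mm, slides to +y (up to -10 mm) with 4 N of friction and stays where left. Behind it (-y) 44 mm or more are free for fingers at the start.
- pad_face (a point): Face of the retainer's round pad (24 mm diameter) while uncompressed: 30 mm towards +y from the retainer's origin and 20 mm above it, at the tube's axis height. The pad springs back up to 10 mm, 0.6 N per mm, then is solid. It should end pressing the tube with 1 N or more, never above 15 N; beyond 4 N it pushes the retainer back when that is let go.
- lid (a joint): Lid angle in rad: 0 closed flat on the rim, growing as it opens; starts at about 2.2 to 2.55 (leaning back past upright, away from the robot). Lid 116 x 262 mm, 8 mm thick, 0.35 kg. Stiff hinge (0.3 N m): it stays at any angle and must be moved all the way and pressed down. Closed, its top is 72.5 mm above the case's underside.
- lid_hinge (a point): Middle of the lid's hinge line: on the case's far (+x) rim, 58 mm from the case's centre, 64.5 mm above its underside. The hinge axis runs along the case's y.
- lid_edge (a point): Middle of the lid's free edge, halfway through its thickness, 116 mm from the hinge line.
- jar_low: Bystander: low amber jar, 52 mm in diameter, 55 mm high, origin at the centre of its underside. Leave alone.
- jar_tall: Bystander: clear jar, 44 mm in diameter, 75 mm high, origin at the centre of its underside. Leave alone.
- press_stand: Bystander: small black screw press stand, base 90 mm in diameter, 147 mm high, origin at the centre of its underside. Leave alone.
There are look-alikes about, which are no part of the job. What is shaped like the tube but turquoise or yellow is not meant.

How it is judged (in metres and radians):
On the way, in this order (a step that is already met when the one before it is completed fails the run):
1. the tube lies down in the saddles, flange in its gap, let go (y of tube in the frame of case between 0.06 and 0.074 m and x of tube in the frame of case between -0.004 and 0.004 m and z of tube in the frame of case below 0.037 m and angle between the y axis of tube and the y axis of case, either way round below 0.06 rad and contact force between tube and the fingers below 0.2 N), for 0.2 s.
2. the retainer's pad holds the tube with more than 0.7 N, the retainer let go (contact force between tube and retainer above 0.7 N and contact force between retainer and the fingers below 0.2 N and value of joint lid above 0.3 rad), for 0.2 s.
3. the lid is closed (value of joint lid below 0.03 rad), for 0.2 s.
At the end, for the whole second after the job is handed in: Lid closed within 0.03 rad; tube at rest in both saddles (origin within 4 mm of the saddle line, under 3 mm above its seat, axis within 0.06 rad of the case's), flange in its gap (origin at y = 60 to 74 mm of the case), the retainer's pad pressing on it with more than 0.7 N (value of joint lid below 0.03 rad and contact force between tube and retainer above 0.7 N and y of tube in the frame of case between 0.06 and 0.074 m and x of tube in the frame of case between -0.004 and 0.004 m and z of tube in the frame of case below 0.037 m and angle between the y axis of tube and the y axis of case, either way round below 0.06 rad and linear speed of tube below 0.02 m/s); the robot touches nothing.
It fails at once if the retainer presses the tube with more than 15 N (contact force between tube and retainer above 15 N).
It fails at once if the lid slams: faster than 2.5 rad/s in the last 0.15 rad (value of joint lid below 0.15 rad and velocity of joint lid below -2.5 rad/s).
It fails at once if a bystander is moved more than 20 mm (distance of any of jar_low, jar_tall, press_stand from where it was at the start of the episode above 0.02 m).
It also fails if it takes over 72 s, if anything falls off the work surface, if the arm or the gripper's body presses on something with over 40 N, if the wrist force passes 120 N, or if a joint passes its speed limit or range.

### The arm

A 7-joint arm with a two-finger parallel gripper is mounted at the origin on the work surface. World frame = base frame: x ahead of the robot, y to its left, z up, the work surface at z = 0. Lengths are in mm, angles in rad, forces in N, time in s.
With the tool pointing down it reaches from about 400 to 850 mm from the base axis. Payload 4.4 kg.
Tool frame: the origin (TCP) lies between the finger pads; the fingertips stand 17 mm ahead of it and the grasp point (between the pads) lies 2 mm behind it; z points along the fingers, y is the direction in which the jaws open and shut (so a half turn about z gives the same grasp; the last joint's range is limited). The gripper opens to 94 mm and grips with 3 to 60 N. Pads are 16 mm wide; open, the fingers measure 119 mm over their backs; the gripper's body (75 mm by 177 mm) begins 78 mm behind the grasp point.
Start: joints at [1.232, 0.628, 0.038, 1.517, -0.027, 0.996, -0.02], TCP at [175.158, -625.97, 189.578] pointing down, gripper open.
Joint ranges: [-3.06, 3.06], [-0.37, 2.12], [-1.25, 1.32], [0.18, 2.47], [-1.1, 4.24], [0.23, 1.98], [-2.94, 2.94]. Speed limits (rad/s): [2.57, 2.57, 3.14, 3.14, 3.14, 3.14, 3.14].

### API

Orientations are given as a rotation vector (axis times angle).
In Python, from station import arm gives the robot as it stands. The module is installed in compiled form; this text tells all that it offers.
- The arm moves only by the tool step_arm, never from a script. Its argument "moves" is a list of rows, each a list of 7 numbers: the turn, a rotation vector about the world's x, y, z as a fraction of full scale, then the shift along the world's x, y, z as a fraction of full scale, then the finger opening in mm, from 0 to 94. In form: [[ax, ay, az, dx, dy, dz, fingers], ...]. A call has 1 to 20 rows; each row is the pose to reach, as a shift and turn from the pose measured when the call began; what a row does not reach only later rows make up. Full scale, the value 1, is 0.08 m for a shift and 1.5 rad for a turn. A row lasts 1/8 s, in which the tool goes at most 62.5 mm and 10.7 degrees, less where a joint would pass 70% of its speed; a pose out of reach is approached as far as the arm can. A call with a number of a shift or a turn outside -1 to 1 is refused whole. A call with a gripper value outside its range is refused whole. The fingers move at their own pace and stop on an object; the grip force is fixed at half the most. Time passes only in rows, so rows that repeat a pose let the fingers close. It gives the time, the measured TCP pose, the force and the opening at its end, in the units of the state.
- arm.sense(): the state, without advancing time (a new reading comes with each control period).
- arm.camera(name): name is "scene" or "top" or "wrist"; returns the picture (384x512x3 uint8, red, green, blue); there is no depth.
- arm.get_calibration(name): a dict with "intrinsics" (3x3 intrinsics, pixels), "rvec" (rotation vector, rad) and "tvec" (3), from world to camera coordinates, as OpenCV has them. Camera axes: x right, y down, z forward; pixel columns grow to the right and rows downward; lengths in mm; the calibration is good to about 2 mm. A picture is of the moment at which its call begins: read the wrist's pose just before it. get_calibration takes no time and is no camera call; for the wrist camera it gives the pose at the moment of the call.
- arm.job_done(): hands the job in, once; it reports no verdict.
The state is a dict: "time": time; "joint_positions": joint angles; "qd": joint speeds; "joint_efforts": joint torques, N m; "tcp_pos": TCP position; "tcp_rot": TCP orientation; "force": force on the tool from outside, world axes, zero at the start; "ft_torque": the same for the moment, N m; "width": finger opening in mm.
Only numpy, scipy, OpenCV 4.12 (cv2) and the standard library are available. Lean on these libraries where they do the work, as an engineer would, in place of code of your own. Each camera call takes 0.05 s, during which the arm holds its last target.

## Working session

There is one attempt and no reset: what is moved stays moved. The work goes in short steps, Python scripts to look and compute and a tool call to move; the robot and the scene stay as the last step left them, time stands still between calls to the robot, and variables do not carry over. Pictures are saved under pics/ and viewed, and the job is handed in when it is done.

Besides the shell and the picture viewer there is one more tool, called after "Call:" as a command line: name --pt "numbers of a row" for each row, then --argument value for the rest. step_arm: Moves the arm, as the interface text tells. Its arguments: {"type":"object","properties":{"moves":{"type":"array","items":{"type":"array","items":{"type":"number"}}}},"required":["moves"]}

```bash
mkdir -p pics; ls; python3 - <<'E'
from station import arm
import cv2
s=arm.sense();print(s)
for n in("scene","top","wrist"):
    c=arm.get_calibration(n);print(n,c)
    cv2.imwrite(f"pics/a_{n}.png",arm.camera(n)[:,:,::-1])
E
```

```text
pics
{'time': 0.0, 'joint_positions': array([ 1.23220549,  0.62929924,  0.03845535,  1.5183608 , -0.02696008,
        0.99632525, -0.0200066 ]), 'qd': array([ 0.00114182,  0.00171279, -0.00017252, -0.00047649,  0.00216496,
       -0.00083717, -0.00024623]), 'joint_efforts': array([-3.50002056e-04, -5.49722600e+01,  1.14392806e+00, -1.86637276e+01,
       -5.20618341e-02,  2.34416703e-02,  1.71858660e-04]), 'tcp_pos': array([ 174.94026456, -625.28531206,  188.68712117]), 'tcp_rot': array([-3.11058413e+00, -4.26927205e-01,  4.98972549e-04]), 'force': array([-0.1057474 , -0.58032252,  0.30117522]), 'ft_torque': array([-0.00107796,  0.01949207,  0.02956771]), 'width': 93.96361125775813}
scene {'intrinsics': array([[414.14133874,   0.        , 255.55736102],
       [  0.        , 414.14133874, 184.84194176],
       [  0.        ,   0.        ,   1.        ]]), 'rvec': array([ 0.74655493,  2.5952194 , -1.15737145]), 'tvec': array([ 467.75631971, -161.31561741, 1668.33746918])}
top {'intrinsics': array([[360.73616188,   0.        , 261.23301494],
       [  0.        , 360.73616188, 193.94381396],
       [  0.        ,   0.        ,   1.        ]]), 'rvec': array([ 2.16670863, -2.1703993 ,  0.17241529]), 'tvec': array([  -7.86635968,  562.80324109, 1120.30325125])}
wrist {'intrinsics': array([[300.40710074,   0.        , 252.07670736],
       [  0.        , 300.40710074, 189.87652505],
       [  0.        ,   0.        ,   1.        ]]), 'rvec': array([-2.31174639,  1.75481225,  0.25613681]), 'tvec': array([-648.6284252 ,  -30.02803284,  392.71894236])}
```

View pics/a_scene.png

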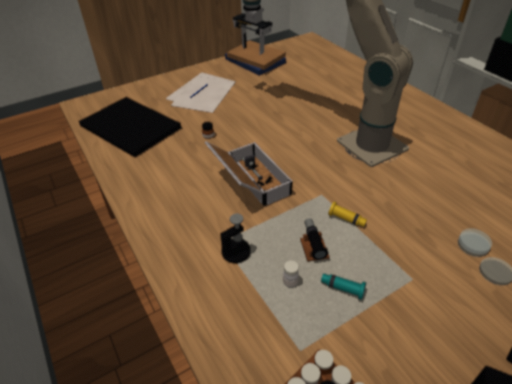

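View pics/a_top.png

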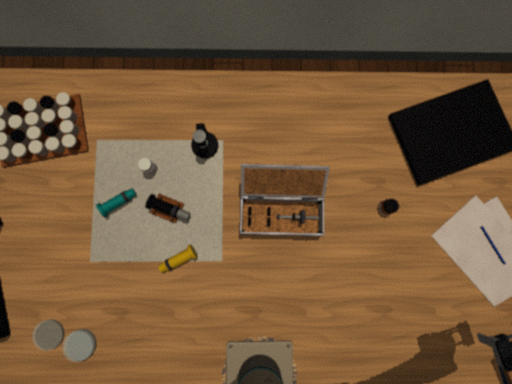

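View pics/a_wrist.png

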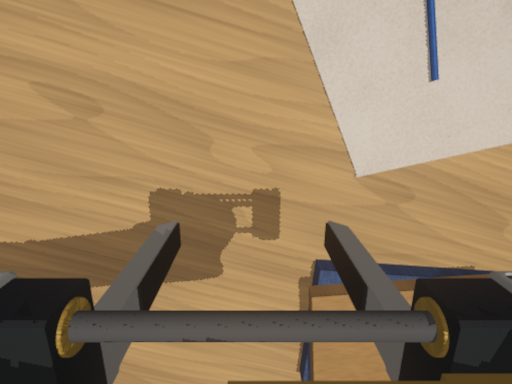

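The top view shows the case at about (283,215), saddles to the left, retainer at about x=303 and lid leaning back. The black tube is at (168,208) with its flange at left, and the yellow and turquoise ones are decoys. The jar is at (146,165), the press stand at (204,145) and the amber jar at (389,207).

```bash
cat > h.py <<'E'
import numpy as np,cv2
from station import arm
def P(cal,X):
    return cv2.projectPoints(np.float64(X).reshape(-1,3),cal["rvec"],cal["tvec"],cal["intrinsics"],None)[0].reshape(-1,2)
def ray(cal,uv,z):
    R=cv2.Rodrigues(cal["rvec"])[0];c=-R.T@cal["tvec"]
    d=R.T@np.linalg.inv(cal["intrinsics"])@np.r_[uv,1.]
    return c+d*(z-c[2])/d[2]
def snap(n,name):
    cal=arm.get_calibration(n);im=arm.camera(n)[:,:,::-1].copy()
    cv2.imwrite(f"pics/{name}.png",im);return cal,im
E
python3 - <<'E'
from h import *
im=cv2.imread("pics/a_top.png");cal=arm.get_calibration("top")
for n,uv,z in(("flangeend",(149,201),40),("drawend",(189,217),40),("case bl",(239,236),64),("case br",(324,236),64),("case hinge l",(241,199),64),("case hinge r",(325,199),64),("press",(204,147),0),("jar",(146,165),70),("lowjar",(389,207),50)):
    print(n,ray(cal,uv,z).round())
cv2.imwrite("pics/b1.png",cv2.resize(im[155:255,85:225],None,fx=5.5,fy=5.5,interpolation=cv2.INTER_CUBIC))
cv2.imwrite("pics/b2.png",cv2.resize(im[155:250,225:340],None,fx=6,fy=6,interpolation=cv2.INTER_CUBIC))
E
```

```text
flangeend [540. 346.  40.]
drawend [489. 219.  40.]
case bl [429.  61.  64.]
case br [ 428. -202.   64.]
case hinge l [543.  55.  64.]
case hinge r [ 543. -208.   64.]
press [726. 181.   0.]
jar [649. 351.  70.]
lowjar [ 519. -416.   50.]
```

View pics/b1.png

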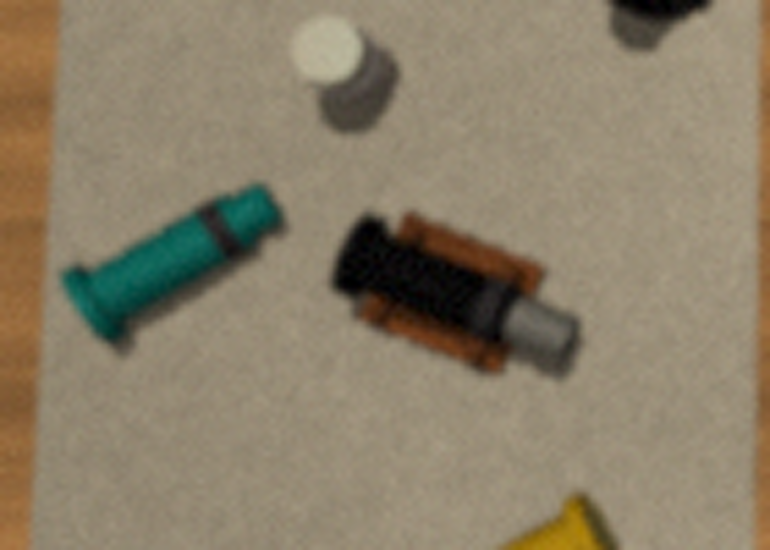

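View pics/b2.png

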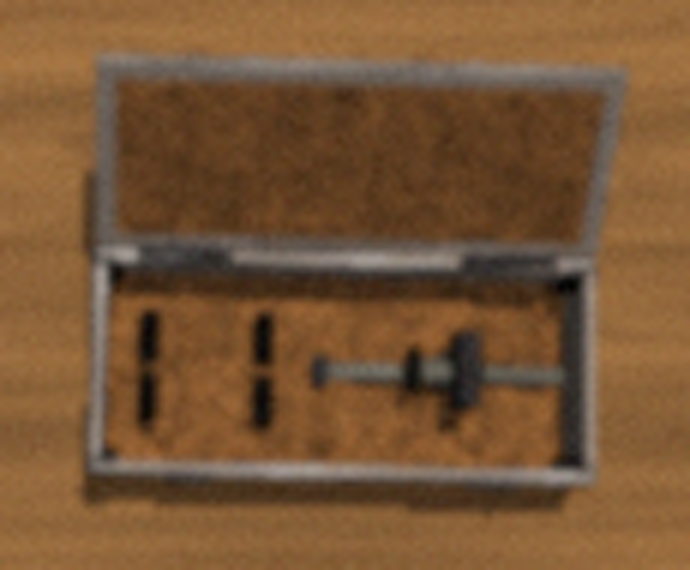

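Call:
step_arm --pt "0 0 0 0.4 0.5 0.6 94" --pt "0 0 0.1 0.8 1 1 94" --pt "0 0 0.15 0.8 1 1 94"

```text
time: 0.52
tcp_pos: [243.8, -543.4, 271.8]
tcp_rot: [3.039, 0.788, 0.005]
force: [0.1, -0.1, -0.1]
width: 94.2
```

Call:
step_arm --pt "0 0 0.1 0.4 0.6 0.2 94" --pt "0 0 0.15 0.8 1 0.3 94" --pt "0 0 0.15 0.8 1 0.3 94"

```text
time: 0.9
tcp_pos: [311.6, -460.4, 296.7]
tcp_rot: [2.927, 1.135, 0.01]
force: [-0.5, -1.2, 0.5]
width: 93.5
```

Call:
step_arm --pt "0 0 0.1 0.4 0.6 0 94" --pt "0 0 0.15 0.8 1 0 94" --pt "0 0 0.15 0.8 1 0 94"

```text
time: 1.27
tcp_pos: [377.7, -378.1, 296.4]
tcp_rot: [2.778, 1.465, 0.012]
force: [-0.3, -1.1, 0.7]
width: 94.1
```

Call:
step_arm --pt "0 0 0.1 0.4 0.6 0 94" --pt "0 0 0.15 0.8 1 0 94" --pt "0 0 0.15 0.8 1 0 94"

```text
time: 1.65
tcp_pos: [443.1, -296.7, 296.1]
tcp_rot: [-2.594, -1.772, -0.013]
force: [-0.2, -1.5, 0.4]
width: 94.3
```

```bash
python3 - <<'E'
from h import *
from scipy.spatial.transform import Rotation as Ro
s=arm.sense();c=arm.get_calibration("wrist")
R=cv2.Rodrigues(c["rvec"])[0];C=-R.T@c["tvec"]
T=Ro.from_rotvec(s["tcp_rot"]).as_matrix();print(C,s["tcp_pos"],T.T@(C-s["tcp_pos"]),"viewdir in tool",T.T@R[2])
E
```

```text
[ 471.06249011 -220.33793535  491.99793738] [ 443.0545984  -296.70886163  296.10513501] [  82.76428541   -0.8531899  -195.29540581] viewdir in tool [-2.83725870e-01 -4.75338604e-04  9.58905316e-01]
```

Call:
step_arm --pt "0 0 0.05 0 0.6 0.2 94" --pt "0 0 0.1 0.1 1 0.4 94" --pt "0 0 0.12 0.1 1 0.4 94"

```text
time: 2.02
tcp_pos: [451.3, -217.1, 329.1]
tcp_rot: [2.423, 1.999, 0.014]
force: [-0.4, -0.5, 0.3]
width: 94.0
```

Call:
step_arm --pt "0 0 0.05 0 0.6 0.2 94" --pt "0 0 0.1 0.1 1 0.4 94" --pt "0 0 0.13 0.1 1 0.4 94" --pt "0 0 0.13 0.1 1 0.4 94"

```text
time: 2.52
tcp_pos: [458.4, -140.0, 360.5]
tcp_rot: [-2.223, -2.22, -0.011]
force: [-0.8, -0.3, -0.8]
width: 94.1
```

```bash
python3 - <<'E'
from h import *
c,im=snap("wrist","c1");print(arm.sense()["tcp_pos"],arm.sense()["tcp_rot"])
E
```

```text
[ 458.38937383 -139.85893888  360.37246439] [-2.22303188 -2.21888549 -0.01134701]
```

View pics/c1.png

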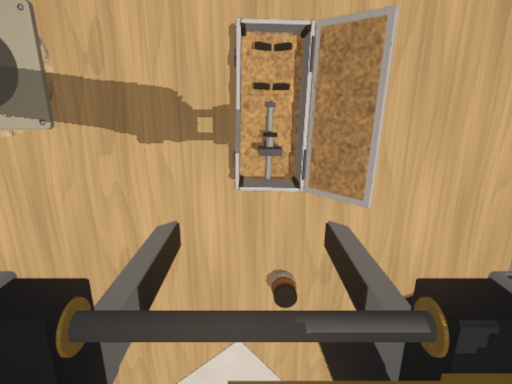

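The picture shows the case top centre, with rim corners near (238,22), (313,22), (303,188) and (237,188). The retainer plate is at (270,151) and the amber jar at (285,290). I'll go lower for a sharper measurement.

Call:
step_arm --pt "0 0 0 0.2 0.2 -0.6 94" --pt "0 0 0 0.35 0.3 -1 94" --pt "0 0 0 0.35 0.3 -1 94"

```text
time: 2.95
tcp_pos: [484.6, -116.7, 277.9]
tcp_rot: [-2.221, -2.213, -0.006]
force: [0.1, -0.6, 0.3]
width: 94.1
```

Call:
step_arm --pt "0 0 0 0 0 -0.4 94" --pt "0 0 0 0 0 -0.4 94" --pt "0 0 0 0 0 -0.4 94"

```text
time: 3.32
tcp_pos: [485.3, -117.6, 247.5]
tcp_rot: [-2.225, -2.213, -0.008]
force: [0.7, -0.2, 0.9]
width: 93.9
```

```bash
python3 - <<'E'
from h import *
c,im=snap("wrist","c2");print(arm.sense()["tcp_pos"],arm.sense()["tcp_rot"])
np.savez("c2.npz",**c)
cv2.imwrite("pics/c2z.png",cv2.resize(im[0:240,180:440],None,fx=3,fy=2.5,interpolation=cv2.INTER_CUBIC))
E
```

```text
[ 485.57400907 -117.4279969   247.63520249] [-2.22442635 -2.21397233 -0.00826261]
```

View pics/c2z.png

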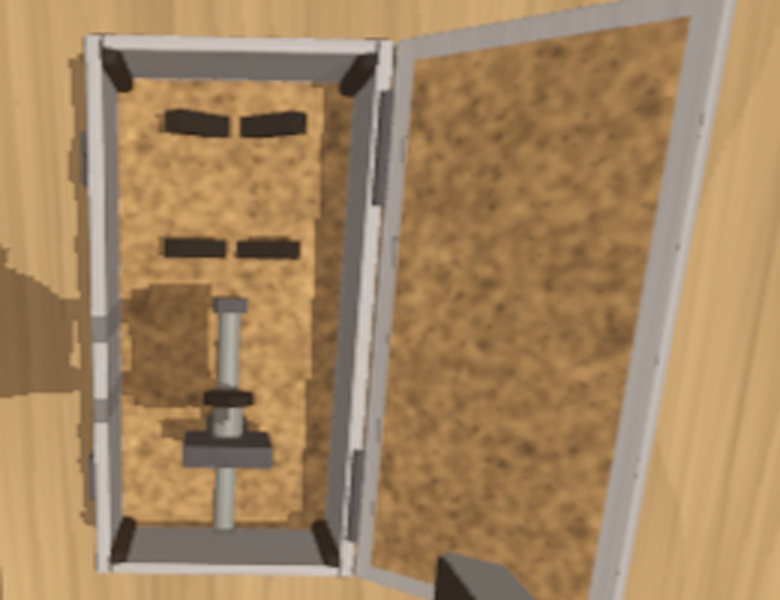

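The picture shows the rim (zoomed) at corners (85,36), (392,38), (98,572) and (355,575), with saddles at rows 125 and 247. The retainer's plate top is at (228,438), and the lid leans to the right.

```bash
python3 - <<'E'
from h import *
c=dict(np.load("c2.npz"))
f=lambda u,v:(180+(u+.5)/3-.5,(v+.5)/2.5-.5)
for n,uv,z in(("TL",(85,36),64),("TR",(393,38),64),("BL",(98,573),64),("BR",(355,576),64),("sad1 L",(164,113),32),("sad1 R",(306,116),32),("sad2 L",(163,240),32),("sad2 R",(300,243),32),("ret topL",(184,434),60),("ret topR",(271,434),60),("ret topL b",(184,446),60),("padtop",(228,392),46),("TLi",(103,50),64),("TRi",(378,50),64)):
    print(n,ray(c,f(*uv),z).round(1))
# lid top edge free: line of outer edge points for angles
for th in (2.2,2.3,2.4,2.5):
    import math
    e=[[486+58+116*math.cos(math.pi-th),-73+s*131,64.5+116*math.sin(th)] for s in(1,-1)]
    p=P(c,e);print(th,[((u-180+.5)*3-.5,(v+.5)*2.5-.5) for u,v in p])
E
```

```text
TL [435.9  60.5  64. ]
TR [551.4  59.1  64. ]
BL [ 429.7 -200.6   64. ]
BR [ 546.7 -203.1   64. ]
sad1 L [463.2  34.2  32. ]
sad1 R [522.4  32.4  32. ]
sad2 L [461.4 -26.5  32. ]
sad2 R [521.1 -28.3  32. ]
ret topL [ 469.9 -124.    60. ]
ret topR [ 507.8 -124.2   60. ]
ret topL b [ 469.8 -130.4   60. ]
padtop [ 489.3 -104.4   46. ]
TLi [442.5  54.9  64. ]
TRi [546.   54.3  64. ]
2.2 [(np.float64(678.9035590721221), np.float64(-40.17876240053634)), (np.float64(578.3675386503719), np.float64(666.9163596672331))]
2.3 [(np.float64(698.1585768514935), np.float64(-32.154719097192654)), (np.float64(595.486192133678), np.float64(658.0668839762202))]
2.4 [(np.float64(712.1502666741346), np.float64(-23.650011300921065)), (np.float64(608.8335750147899), np.float64(648.6273916916614))]
2.5 [(np.float64(721.0765829105845), np.float64(-14.861748534522647)), (np.float64(618.4453227132317), np.float64(638.794143736948))]
```

Call:
step_arm --pt "0 0 0 0 0.6 0 94" --pt "0 0 -0.05 0.05 1 0 94" --pt "0 0 -0.05 0.05 1 0 94"

```text
time: 3.75
tcp_pos: [490.7, -34.9, 249.3]
tcp_rot: [-2.302, -2.136, -0.013]
force: [-0.3, -0.5, 0.8]
width: 94.1
```

Call:
step_arm --pt "0 0 0 0 0.6 0 94" --pt "0 0 -0.05 0.05 1 0 94" --pt "0 0 -0.05 0.05 1 0 94"

```text
time: 4.12
tcp_pos: [495.4, 46.4, 250.4]
tcp_rot: [2.378, 2.053, 0.015]
force: [0.3, -0.4, -0.3]
width: 94.1
```

Call:
step_arm --pt "0 0 0 0 0.6 0 94" --pt "0 0 -0.05 0.05 1 0 94" --pt "0 0 -0.05 0.05 1 0 94"

```text
time: 4.5
tcp_pos: [500.1, 126.9, 250.9]
tcp_rot: [2.45, 1.965, 0.017]
force: [-0.8, -0.4, -0.5]
width: 93.8
```

Call:
step_arm --pt "0 0 0 0 0.6 0 94" --pt "0 0 -0.1 0.05 1 0 94" --pt "0 0 -0.1 0.05 1 0 94" --pt "0 0 -0.1 0.05 1 0 94"

```text
time: 5.0
tcp_pos: [504.6, 203.7, 250.8]
tcp_rot: [2.589, 1.773, 0.015]
force: [0.3, -0.1, 0.8]
width: 93.9
```

```bash
python3 - <<'E'
from h import *
c,im=snap("wrist","d1");s=arm.sense();print(s["tcp_pos"],s["tcp_rot"])
np.savez("d1.npz",**c)
E
```

```text
[504.59984463 203.79114064 250.8122848 ] [2.58963961 1.77251596 0.01493956]
```

View pics/d1.png

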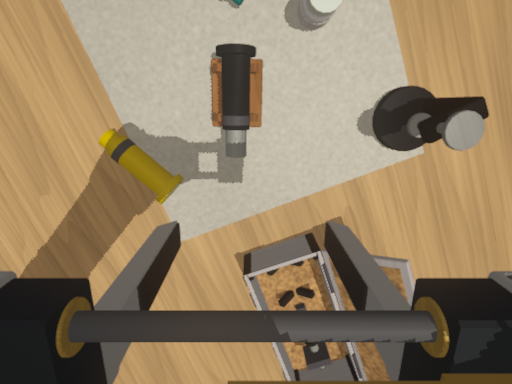

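The black tube lies at (236,100), nearly aligned with the tool, with its flange at the top (row 50) and its draw tube down to row 157.

```bash
python3 - <<'E'
from h import *
im=cv2.imread("pics/d1.png")
cv2.imwrite("pics/d1z.png",cv2.resize(im[35:170,190:290],None,fx=4.4,fy=4.4,interpolation=cv2.INTER_CUBIC))
g=im.max(2)
for r in range(40,162,6): print(r,g[r,205:270:1][8:56].tolist())
E
```

```text
40 [192, 191, 192, 193, 194, 194, 195, 195, 196, 197, 198, 199, 198, 196, 193, 190, 188, 188, 189, 192, 194, 197, 199, 201, 203, 202, 200, 198, 198, 198, 199, 200, 200, 198, 197, 199, 199, 197, 194, 192, 190, 191, 191, 192, 191, 190, 190, 190]
46 [194, 194, 172, 102, 50, 51, 52, 52, 52, 51, 52, 52, 53, 52, 52, 53, 54, 54, 54, 56, 57, 58, 60, 61, 62, 64, 64, 62, 60, 58, 56, 54, 54, 54, 53, 53, 52, 52, 59, 67, 94, 141, 176, 191, 191, 194, 197, 199]
52 [160, 159, 136, 70, 50, 51, 51, 52, 51, 52, 52, 51, 51, 50, 51, 51, 52, 51, 51, 52, 52, 53, 53, 53, 54, 55, 54, 54, 54, 53, 54, 52, 51, 51, 52, 53, 52, 53, 52, 52, 52, 50, 91, 163, 196, 198, 199, 198]
58 [121, 120, 118, 128, 131, 116, 117, 116, 96, 48, 49, 51, 50, 51, 51, 51, 52, 52, 53, 52, 53, 54, 54, 57, 58, 59, 60, 60, 57, 55, 54, 53, 52, 52, 50, 51, 58, 108, 147, 163, 179, 186, 186, 184, 182, 180, 181, 182]
64 [124, 120, 123, 132, 145, 154, 154, 144, 106, 49, 50, 49, 50, 49, 51, 51, 52, 50, 53, 52, 52, 54, 55, 55, 57, 58, 60, 58, 56, 55, 53, 52, 50, 51, 51, 50, 57, 109, 140, 136, 135, 142, 147, 139, 136, 141, 147, 149]
70 [124, 121, 
[... 2895 characters left out ...]
1, 130, 131, 131, 130, 128, 126, 126, 127, 128, 117, 97, 96, 97, 99, 100, 101, 102, 103, 103, 103, 103, 102, 101, 101, 100, 98, 97, 96, 93, 103, 163, 197, 197, 198, 197, 195, 192, 191, 193, 195, 195, 195, 196, 195, 194]
154 [192, 191, 191, 170, 125, 126, 127, 129, 130, 131, 132, 130, 118, 97, 96, 98, 98, 99, 101, 102, 104, 103, 102, 102, 101, 101, 101, 100, 98, 97, 95, 93, 102, 158, 193, 194, 194, 194, 195, 196, 197, 197, 197, 196, 196, 198, 200, 199]
160 [190, 191, 192, 180, 146, 127, 127, 128, 128, 128, 128, 128, 129, 131, 131, 131, 129, 127, 126, 127, 128, 130, 131, 132, 132, 131, 131, 129, 130, 131, 167, 194, 193, 194, 195, 197, 197, 197, 197, 197, 196, 197, 200, 203, 203, 200, 199, 198]
```

View pics/d1z.png

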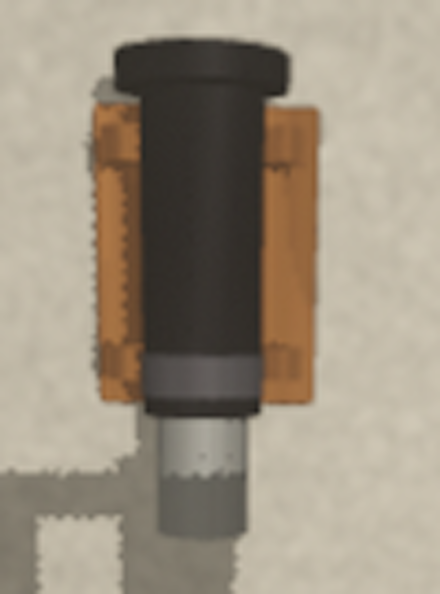

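```bash
python3 - <<'E'
from h import *
c=dict(np.load("d1.npz"))
A=ray(c,(235.5,64),40);B=ray(c,(235.85,120),40);d=(A-B)/np.linalg.norm(A-B);print(d)
F=ray(c,(235.5,44.0),65);E=ray(c,(235.9,128.8),58);D=ray(c,(236.1,157.2),54)
print(F,E,D,"len F-E (100)",(F-E)[:2]@d[:2])
print("orig from F",(F-54*d)[:2],"from E",(E+46*d)[:2], "drawlen",(E-D)[:2]@d[:2])
print("yaw of tube y from world y",np.arctan2(-d[0],d[1]))
from scipy.spatial.transform import Rotation as Ro
s=arm.sense();T=Ro.from_rotvec(s["tcp_rot"]).as_matrix();print(T,s["tcp_pos"])
E
```

```text
[0.37004673 0.92901314 0.        ]
[540.48409659 347.6902989   65.        ] [504.08962428 257.56553664  58.        ] [490.20863964 223.1152477   54.        ] len F-E (100) 97.19474400962525
orig from F [520.50157331 297.52358919] from E [521.11177374 300.30014121] drawlen 37.14138413547288
yaw of tube y from world y -0.37905931810575444
[[ 0.36191287  0.93216067  0.00977573]
 [ 0.93219301 -0.36195242  0.00257415]
 [ 0.00593787  0.00818125 -0.9999489 ]] [504.59984463 203.79114064 250.8122848 ]
```

Call:
step_arm --pt "0 0 0 0.1 0.6 -0.5 94" --pt "0 0 0 0.2 1 -1 94" --pt "0 0 -0.005 0.2 1 -1 94"

```text
time: 5.42
tcp_pos: [518.9, 283.1, 167.6]
tcp_rot: [2.595, 1.766, 0.006]
force: [-0.2, -0.6, -0.5]
width: 93.7
```

Call:
step_arm --pt "0 0 0 0 0.19 -0.5 94" --pt "0 0 0 0 0.19 -0.85 94" --pt "0 0 0 0 0.19 -0.85 94" --pt "0 0 0 0 0.19 -0.85 94"

```text
time: 5.92
tcp_pos: [520.5, 297.4, 101.5]
tcp_rot: [2.596, 1.763, 0.009]
force: [-0.0, -0.3, -0.1]
width: 94.1
```

```bash
python3 - <<'E'
from h import *
c,im=snap("wrist","d2");s=arm.sense();print(s["tcp_pos"],s["tcp_rot"])
E
```

```text
[520.55119257 297.82991815 101.64186351] [2.59621751 1.76360683 0.01029077]
```

View pics/d2.png

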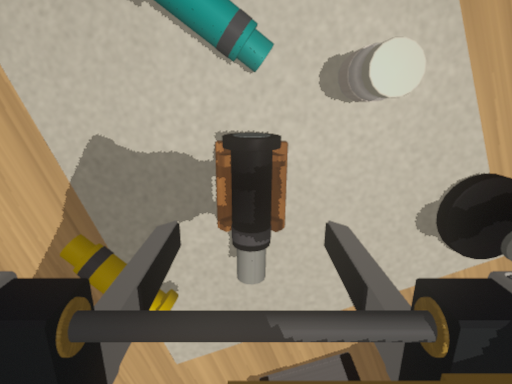

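The tube is centred between the fingers (column 251), so I'm descending and gripping.

Call:
step_arm --pt "0 0 0 0 0.02 -0.4 94" --pt "0 0 0 0 0.02 -0.79 94" --pt "0 0 0 0 0.02 -0.79 94" --pt "0 0 0 0 0.02 -0.79 94" --pt "0 0 0 0 0.02 -0.79 30" --pt "0 0 0 0 0.02 -0.79 30" --pt "0 0 0 0 0.02 -0.79 30" --pt "0 0 0 0 0.02 -0.79 30" --pt "0 0 0 0 0.02 -0.79 30" --pt "0 0 0 0 0.02 -0.79 30"

```text
time: 7.22
tcp_pos: [520.5, 299.4, 38.4]
tcp_rot: [2.596, 1.764, 0.01]
force: [-0.5, -0.9, -0.1]
width: 37.7
```

Call:
step_arm --pt "0 0 0 0 0 0 30" --pt "0 0 0 0 0 0 30" --pt "0 0 0 0 0 0.4 30" --pt "0 0 0 0 0 0.8 30" --pt "0 0 0 0 0 1 30"

```text
time: 7.85
tcp_pos: [521.2, 299.9, 120.0]
tcp_rot: [2.596, 1.764, 0.014]
force: [0.8, 0.3, -0.2]
width: 29.9
```

Call:
step_arm --pt "0 0 0 0 0 0.5 30" --pt "0 0 0 0 0 1 30" --pt "0 0 0 0 0 1 30"

```text
time: 8.22
tcp_pos: [522.8, 301.2, 202.8]
tcp_rot: [2.596, 1.763, 0.023]
force: [-0.1, -0.4, -0.3]
width: 30.4
```

```bash
python3 - <<'E'
from h import *
c,im=snap("wrist","e1");s=arm.sense();print(s["tcp_pos"],s["tcp_rot"],s["force"],s["width"])
np.savez("e1.npz",**c)
E
```

```text
[521.62934783 300.16591866 200.75008377] [2.59610212 1.76319404 0.01654414] [-0.5519966  -0.40256036 -0.22433441] 29.9139376170726
```

View pics/e1.png

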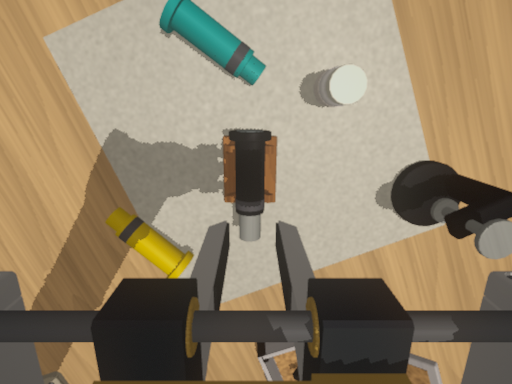

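The grip did not hold: the fingers are at 30 mm and the tube is still in the rest. I lifted before they had closed, so I'll remeasure and retry with full closing.

```bash
python3 - <<'E'
from h import *
im=cv2.imread("pics/e1.png")
cv2.imwrite("pics/e1z.png",cv2.resize(im[120:250,200:300],None,fx=4.4,fy=4.4,interpolation=cv2.INTER_CUBIC))
E
```

```text
(no output)
```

View pics/e1z.png

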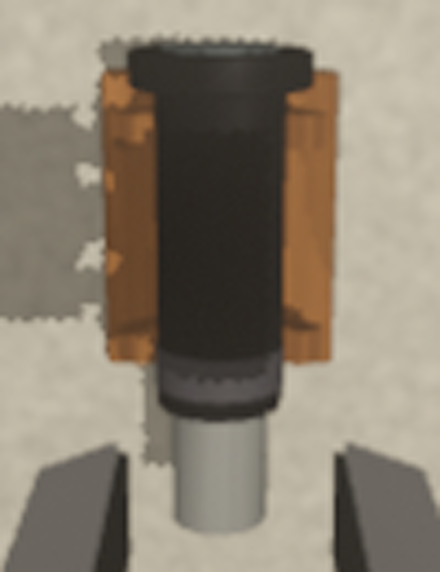

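```bash
python3 - <<'E'
from h import *
c=dict(np.load("e1.npz"))
f=lambda u,v:(200+(u+.5)/4.4-.5,120+(v+.5)/4.4-.5)
A=ray(c,f(221,110),40);B=ray(c,f(219.5,380),40);d=(A-B)/np.linalg.norm(A-B);print(d)
F=ray(c,f(221,56),65);E=ray(c,f(219.5,413),58);D=ray(c,f(220,532),54)
print((F-54*d)[:2],(E+46*d)[:2],(F-E)[:2]@d[:2],(E-D)[:2]@d[:2], 0.5*((F-54*d)+(E+46*d))[:2])
E
```

```text
[0.37656272 0.92639113 0.        ]
[519.56294705 299.49265897] [520.76886261 302.05084619] 97.1760152209224 37.55806981810314 [520.16590483 300.77175258]
```

Call:
step_arm --pt "0 0 0 0 0 -0.3 70" --pt "0 0 0 -0.01 0 -0.7 70" --pt "0 0 0 -0.01 0 -0.7 70" --pt "0 0 0 -0.01 0 -0.7 70"

```text
time: 8.78
tcp_pos: [520.8, 300.3, 144.7]
tcp_rot: [2.596, 1.763, 0.016]
force: [0.1, -0.2, 0.3]
width: 66.6
```

Call:
step_arm --pt "0 0 0 0 0 -0.5 64" --pt "0 0 0 0 0 -1 64" --pt "0 0 0 0 0 -1 64" --pt "0 0 0 0 0 -1 64"

```text
time: 9.28
tcp_pos: [522.0, 301.3, 66.5]
tcp_rot: [2.596, 1.764, 0.02]
force: [-0.5, 0.6, -0.2]
width: 63.8
```

Call:
step_arm --pt "0 0 0 -0.02 -0.01 -0.2 64" --pt "0 0 0 -0.02 -0.01 -0.37 64" --pt "0 0 0 -0.02 -0.01 -0.37 64" --pt "0 0 0 -0.02 -0.01 -0.37 0" --pt "0 0 0 -0.02 -0.01 -0.37 0" --pt "0 0 0 -0.02 -0.01 -0.37 0" --pt "0 0 0 -0.02 -0.01 -0.37 0" --pt "0 0 0 -0.02 -0.01 -0.37 0" --pt "0 0 0 -0.02 -0.01 -0.37 0" --pt "0 0 0 -0.02 -0.01 -0.37 0" --pt "0 0 0 -0.02 -0.01 -0.37 0" --pt "0 0 0 -0.02 -0.01 -0.37 0"

```text
time: 10.78
tcp_pos: [522.2, 302.2, 41.8]
tcp_rot: [2.595, 1.763, 0.029]
force: [-6.3, -2.8, 31.6]
width: 0.6
```

```bash
python3 - <<'E'
from h import *
c,im=snap("wrist","f1");s=arm.sense();print(s["tcp_pos"],s["tcp_rot"],s["force"],s["width"])
c2,i2=snap("top","f1t");cv2.imwrite("pics/f1tz.png",cv2.resize(i2[120:260,85:225],None,fx=4,fy=4))
c2,i2=snap("scene","f1s");cv2.imwrite("pics/f1sz.png",cv2.resize(i2[150:310,210:420],None,fx=3.7,fy=3.7))
E
```

```text
[522.16145745 302.1715448   41.7628666 ] [2.5954327  1.76308741 0.02900523] [-5.73154657 -3.40330486 32.20280642] -0.007573719681036151
```

View pics/f1.png

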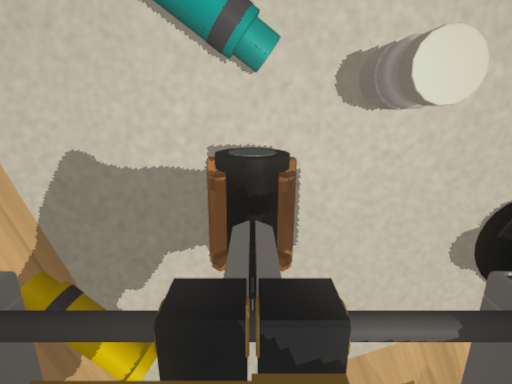

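View pics/f1tz.png

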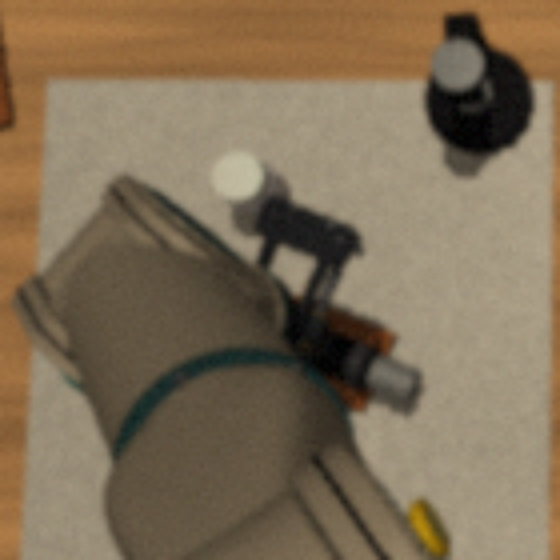

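View pics/f1sz.png

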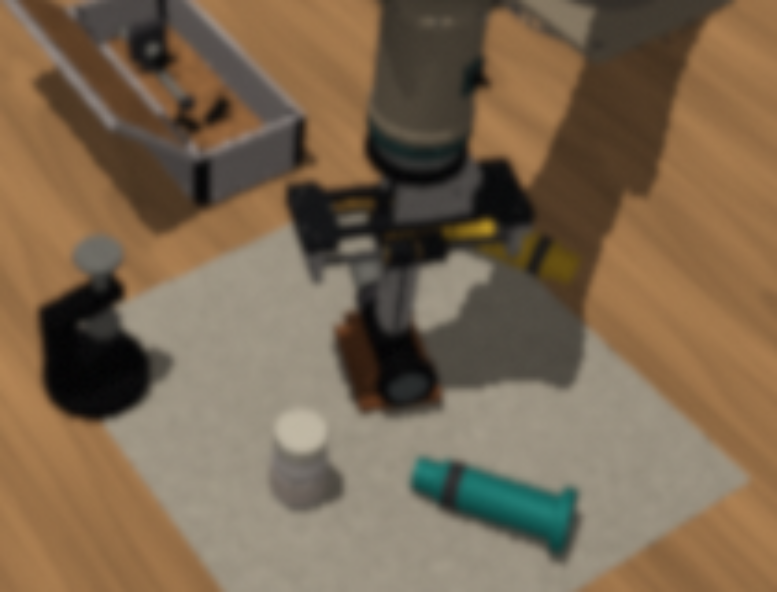

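```bash
python3 - <<'E'
from h import *
from scipy.spatial.transform import Rotation as Ro
s=arm.sense();c=arm.get_calibration("wrist")
T=Ro.from_rotvec(s["tcp_rot"]).as_matrix()
for o in (-2,0,17): print(o,P(c,s["tcp_pos"]+T[:,2]*o))
print(P(c,[[520.5,300,58],[520.5,300,40]]),s["joint_efforts"])
im=cv2.imread("pics/f1.png");cv2.imwrite("pics/f1w.png",cv2.resize(im[140:300,180:330],None,fx=4.5,fy=3.7,interpolation=cv2.INTER_CUBIC))
E
```

```text
-2 [[253.45432512 225.11069041]]
0 [[253.44249766 223.9813123 ]]
17 [[253.35003061 215.15184052]]
[[252.75110091 237.25530349]
 [252.35882502 226.52901557]] [-4.57641960e-02 -3.75797439e+01 -1.76787235e+00 -9.97491360e+00
  3.99723379e-01 -2.16539249e+00 -7.26164697e-03]
```

View pics/f1w.png

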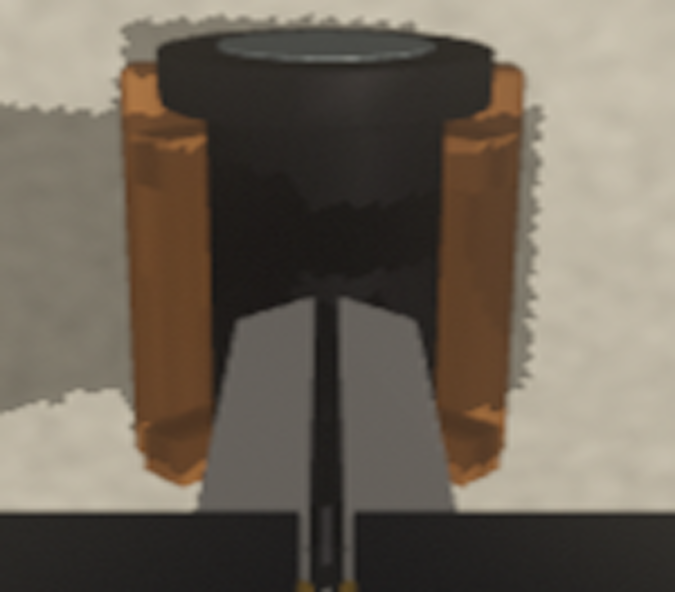

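The closed fingertips sit on top of the barrel at about (253,221) in the wrist view. Contact happened at reported TCP z = 41.8 with the barrel top at 58, so the tips are really about 16.5 mm *behind* the reported TCP. The tip spacing in pixels gives the same depth. The stated "17 mm ahead" is therefore wrong here, and I'll use the measured offset. I'm lifting to regrasp lower.

Call:
step_arm --pt "0 0 0 -0.01 -0.01 0.2 0" --pt "0 0 0 -0.02 -0.02 0.4 20" --pt "0 0 0 -0.02 -0.02 0.4 64" --pt "0 0 0 -0.02 -0.02 0.4 64" --pt "0 0 0 -0.02 -0.02 0.4 64" --pt "0 0 0 -0.02 -0.02 0.4 64" --pt "0 0 0 -0.02 -0.02 0.4 64" --pt "0 0 0 -0.02 -0.02 0.4 64"

```text
time: 11.92
tcp_pos: [520.5, 300.6, 73.6]
tcp_rot: [2.595, 1.763, 0.029]
force: [0.2, 0.3, -0.3]
width: 62.9
```

```bash
python3 - <<'E'
from h import *
c,im=snap("wrist","g1");s=arm.sense();print(s["tcp_pos"],s["tcp_rot"],s["force"],s["width"])
np.savez("g1.npz",**c)
E
```

```text
[520.55912035 300.58016628  73.70643567] [2.59541593 1.76309062 0.02888926] [-0.95126907 -1.2876857  -0.49992748] 63.613537599010215
```

View pics/g1.png

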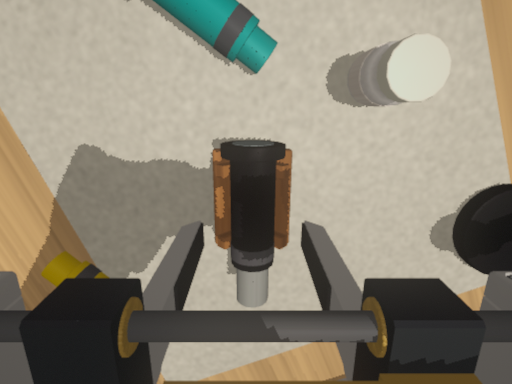

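Call:
step_arm --pt "-0.003 0.005 0 0 0 -0.3 64" --pt "-0.007 0.01 0 0 0 -0.6 64" --pt "-0.007 0.01 0 0 0 -0.84 64" --pt "-0.007 0.01 0 0 0 -0.84 64" --pt "-0.007 0.01 0 0 0 -0.84 64"

```text
time: 12.6
tcp_pos: [520.9, 300.9, 7.0]
tcp_rot: [2.595, 1.763, 0.002]
force: [0.2, 1.0, -0.1]
width: 64.0
```

Reported TCP z = 7 with no contact force, which confirms the offset. I'm closing.

Call:
step_arm --pt "0 0 0 0 0 -0.02 0" --pt "0 0 0 0 0 -0.02 0" --pt "0 0 0 0 0 -0.02 0" --pt "0 0 0 0 0 -0.02 0" --pt "0 0 0 0 0 -0.02 0" --pt "0 0 0 0 0 -0.02 0" --pt "0 0 0 0 0 -0.02 0"

```text
time: 13.48
tcp_pos: [521.4, 300.9, 5.8]
tcp_rot: [2.595, 1.763, 0.003]
force: [1.0, -1.7, 4.4]
width: 35.8
```

Call:
step_arm --pt "0 0 0 0 0 0.3 0" --pt "0 0 0 0 0 0.6 0" --pt "0 0 0 0 0 1 0" --pt "0 0 0 0 0 1 0"

```text
time: 13.98
tcp_pos: [521.9, 301.9, 86.8]
tcp_rot: [2.595, 1.763, 0.007]
force: [-0.7, 0.4, -3.7]
width: 35.3
```

Call:
step_arm --pt "0 0 0 0 -0.3 0.6 0" --pt "0 0 0.05 0 -0.6 0.8 0" --pt "0 0 0.1 -0.1 -1 0.8 0" --pt "0 0 0.1 -0.1 -1 0.8 0"

```text
time: 14.48
tcp_pos: [512.1, 217.5, 148.5]
tcp_rot: [2.459, 1.949, -0.002]
force: [-0.2, -0.4, -3.9]
width: 35.4
```

```bash
python3 - <<'E'
from h import *
c,im=snap("wrist","g2");s=arm.sense();print(s["tcp_pos"],s["tcp_rot"],s["force"],s["width"])
np.savez("g2.npz",**c)
E
```

```text
[512.65516734 220.02522083 148.90813619] [2.45917612e+00 1.95070367e+00 1.77393353e-03] [ 0.43764578  0.290658   -5.4223775 ] 35.47795904851312
```

View pics/g2.png

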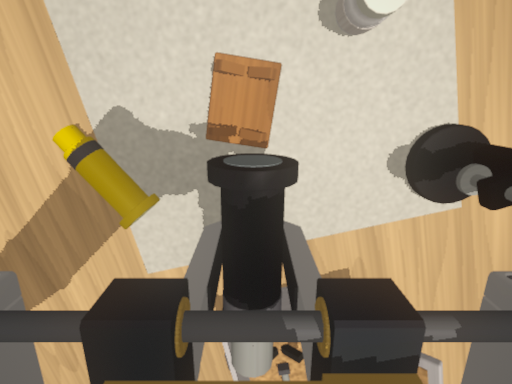

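Call:
step_arm --pt "0 0 0.03 -0.05 -0.5 0 0" --pt "0 0 0.06 -0.1 -1 0 0" --pt "0 0 0.06 -0.1 -1 0 0"

```text
time: 14.9
tcp_pos: [503.6, 136.7, 147.3]
tcp_rot: [2.374, 2.054, -0.005]
force: [0.9, 0.4, -3.9]
width: 35.2
```

Call:
step_arm --pt "0 0 0.03 -0.05 -0.5 0 0" --pt "0 0 0.06 -0.1 -1 0 0" --pt "0 0 0.06 -0.1 -1 0 0"

```text
time: 15.28
tcp_pos: [495.0, 54.3, 146.1]
tcp_rot: [2.284, 2.155, -0.009]
force: [0.2, -0.1, -2.3]
width: 35.0
```

Call:
step_arm --pt "0 0 0.03 -0.03 -0.4 -0.2 0" --pt "0 0 0.046 -0.05 -0.75 -0.4 0" --pt "0 0 0.046 -0.05 -0.75 -0.4 0" --pt "0 0 0.046 -0.05 -0.75 -0.4 0"

```text
time: 15.78
tcp_pos: [491.8, -3.1, 114.1]
tcp_rot: [2.207, 2.234, -0.005]
force: [-0.1, 0.0, -3.5]
width: 35.2
```

```bash
python3 - <<'E'
from h import *
c,im=snap("wrist","g3");s=arm.sense();print(s["tcp_pos"],s["tcp_rot"],s["force"],s["width"])
np.savez("g3.npz",**c,tp=s["tcp_pos"],tr=s["tcp_rot"])
E
```

```text
[491.92643171  -3.08617778 114.31193177] [ 2.20596447  2.23467991 -0.00498981] [ 0.17483974  0.50035202 -3.84566434] 35.02464879704323
```

View pics/g3.png

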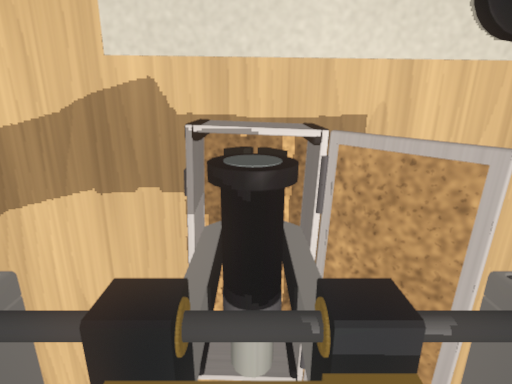

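```bash
python3 - <<'E'
from h import *
im=cv2.imread("pics/g3.png")
cv2.imwrite("pics/g3z.png",cv2.resize(im[110:310,180:340],None,fx=4.5,fy=3,interpolation=cv2.INTER_CUBIC))
E
```

```text
(no output)
```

View pics/g3z.png

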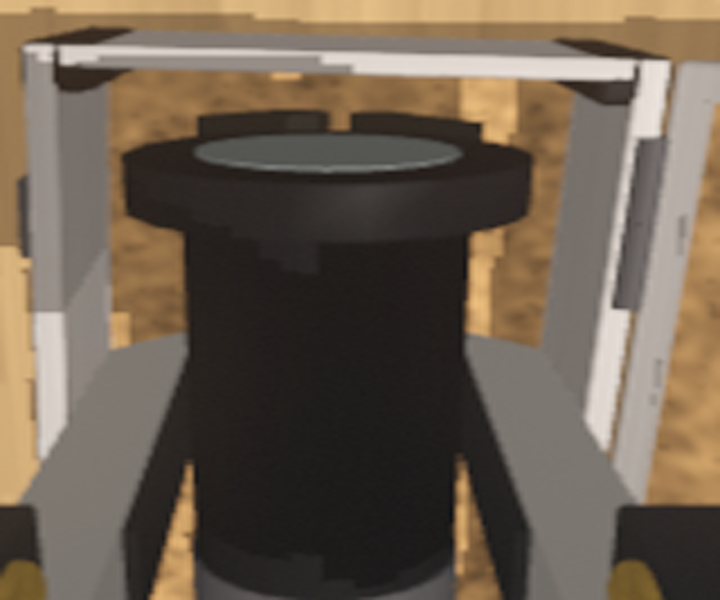

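```bash
python3 - <<'E'
from h import *
c=dict(np.load("g3.npz"))
f=lambda u,v:(180+(u+.5)/4.5-.5,110+(v+.5)/3-.5)
for n,uv,z in(("oL",(25,47),64),("oR",(668,60),64),("iL",(110,66),64),("iR",(600,79),64),("leftedge low",(38,440),64),("rightinner",(598,440),64),("flange inner edge",(328,241),173.5),("flange outer",(328,186),173.5),("axis a",((188+465)/2,300),148.5),("axis b",((200+452)/2,520),148.5),("flL",(122,190),148.5),("flR",(532,190),148.5),("sadL",(198,125),32),("sadR",(480,130),32)):
    print(n,ray(c,f(*uv),z).round(1))
E
```

```text
oL [436.4  60.6  64. ]
oR [551.1  58.5  64. ]
iL [451.4  55.7  64. ]
iR [539.3  53.3  64. ]
leftedge low [433.  -56.7  64. ]
rightinner [546.4 -55.3  64. ]
flange inner edge [490.7  40.  173.5]
flange outer [490.6  48.8 173.5]
axis a [490.7  20.8 148.5]
axis b [491.2 -27.2 148.5]
flL [465.5  41.9 148.5]
flR [515.5  42.5 148.5]
sadL [463.8  34.7  32. ]
sadR [522.   33.9  32. ]
```

Call:
step_arm --pt "0 0 0.004 0.01 0 -0.4 0" --pt "0 0 0.004 0.015 -0.01 -0.75 0" --pt "0 0 0.004 0.015 -0.01 -0.75 0" --pt "0 0 0.004 0.015 -0.01 -0.75 0"

```text
time: 16.32
tcp_pos: [494.1, -2.6, 55.3]
tcp_rot: [2.197, 2.242, -0.002]
force: [-0.1, 0.8, -2.5]
width: 35.3
```

```bash
python3 - <<'E'
from h import *
c,im=snap("wrist","g4");s=arm.sense();print(s["tcp_pos"],s["tcp_rot"],s["force"],s["width"])
np.savez("g4.npz",**c,tp=s["tcp_pos"],tr=s["tcp_rot"])
cv2.imwrite("pics/g4z.png",cv2.resize(im[110:310,160:360],None,fx=4,fy=3,interpolation=cv2.INTER_CUBIC))
E
```

```text
[494.33062834  -2.93104185  55.51300557] [ 2.19725564e+00  2.24134712e+00 -1.67312646e-03] [ 0.4907426  -0.54114793 -2.35333021] 35.30236790151294
```

View pics/g4z.png

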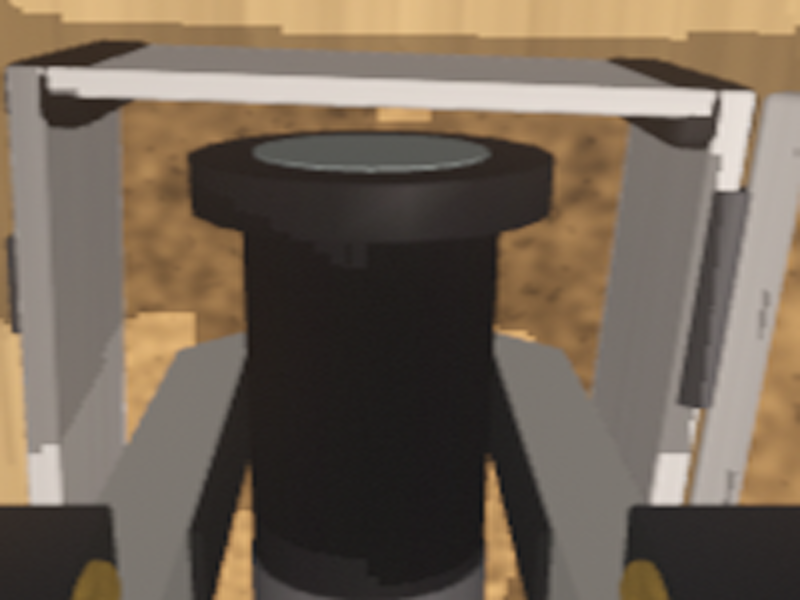

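```bash
python3 - <<'E'
from h import *
c=dict(np.load("g4.npz"));az=55.5+34.2
f=lambda u,v:(160+(u+.5)/4-.5,110+(v+.5)/3-.5)
for n,uv,z in(("oL",(8,68),64),("oR",(754,92),64),("flange inner edge",(371,240),az+25),("flange outer",(371,186),az+25),("axis a",((245+497)/2,300),az),("axis b",((253+485)/2,520),az),("flL",(190,190),az),("flR",(553,190),az)):
    print(n,ray(c,f(*uv),z).round(1))
E
```

```text
oL [436.5  61.   64. ]
oR [551.2  58.4  64. ]
flange inner edge [492.4  40.6 114.7]
flange outer [492.3  49.3 114.7]
axis a [492.9  21.2  89.7]
axis b [493.5 -26.8  89.7]
flL [467.6  42.2  89.7]
flR [517.4  43.2  89.7]
```

Call:
step_arm --pt "0 0 0 0 0 -0.3 0" --pt "0 0 0 0 -0.005 -0.5 0" --pt "0 0 0 0 -0.005 -0.6 0" --pt "0 0 0 0 -0.005 -0.65 0" --pt "0 0 0 0 -0.005 -0.66 0"

```text
time: 17.0
tcp_pos: [494.8, -3.2, 3.1]
tcp_rot: [2.197, 2.241, -0.001]
force: [-0.3, -0.1, -3.1]
width: 35.5
```

Call:
step_arm --pt "0 0 0 -0.012 -0.005 -0.02 0" --pt "0 0 0 -0.015 -0.005 -0.035 0" --pt "0 0 0 -0.015 -0.005 -0.035 0"

```text
time: 17.38
tcp_pos: [493.9, -3.6, 0.9]
tcp_rot: [2.197, 2.24, 0.0]
force: [-1.6, 0.6, 3.5]
width: 35.4
```

Call:
step_arm --pt "0 0 0 0 0 0 40" --pt "0 0 0 0 0 0 56" --pt "0 0 0 0 0 0 60" --pt "0 0 0 0 0 0 60" --pt "0 0 0 0 0 0 60"

```text
time: 18.0
tcp_pos: [493.9, -3.6, 0.9]
tcp_rot: [2.197, 2.24, 0.0]
force: [1.2, -0.3, -0.0]
width: 59.8
```

Call:
step_arm --pt "0 0 0 0 0 0.4 60" --pt "0 0 0 0 0 1 60" --pt "0 0 0 0 0 1 60"

```text
time: 18.38
tcp_pos: [496.3, -3.4, 83.5]
tcp_rot: [2.195, 2.236, 0.007]
force: [0.4, 1.0, -0.7]
width: 59.9
```

Call:
step_arm --pt "0 0 0 0 -0.2 0.5 40" --pt "0 0 0 0 -0.5 1 0" --pt "0 0 0 0 -0.5 1 0"

```text
time: 18.75
tcp_pos: [497.8, -45.5, 164.9]
tcp_rot: [2.196, 2.229, 0.01]
force: [0.2, 0.5, 0.4]
width: 33.6
```

```bash
python3 - <<'E'
from h import *
c,im=snap("wrist","h1");s=arm.sense();print(s["tcp_pos"],s["tcp_rot"],s["force"],s["width"])
np.savez("h1.npz",**c,tp=s["tcp_pos"],tr=s["tcp_rot"])
cv2.imwrite("pics/h1z.png",cv2.resize(im[40:290,160:360],None,fx=3.6,fy=2.4,interpolation=cv2.INTER_CUBIC))
E
```

```text
[496.54971479 -44.35699104 163.49202376] [2.19631262 2.23320978 0.00792055] [-0.68704685  0.51535169 -1.23812209] 29.55840749592886
```

View pics/h1.png

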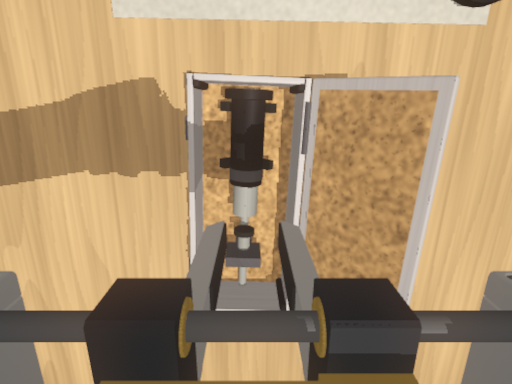

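View pics/h1z.png

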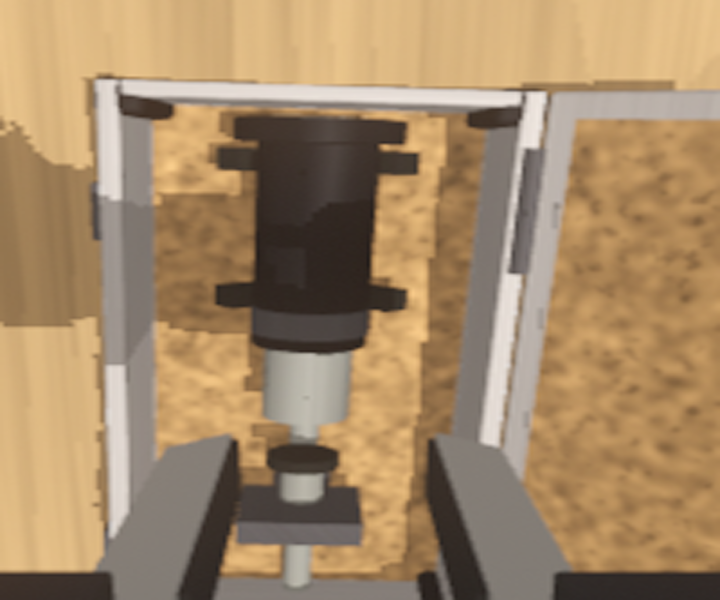

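The tube is seated, with the flange (zoom 320,130) between the end wall and the first saddle. The draw tube ends at zoom row 422, just ahead of the pad at row 455.

```bash
python3 - <<'E'
from h import *
c=dict(np.load("h1.npz"));az=34
f=lambda u,v:(160+(u+.5)/3.6-.5,40+(v+.5)/2.4-.5)
for n,uv,z in(("oL",(95,80),64),("oR",(547,94),64),("flange outer",(320,116),59),("flange inner",(320,145),59),("axis a",((258+378)/2,190),az),("axis b",((253+372)/2,300),az),("draw end",(306,424),48),("plate fr",(300,488),60),("plate top f",(300,521),60),("plate top b",(300,543),60),("pad a",(302,446),22),("pad b",(302,462),46),("pad c",(302,474),46)):
    print(n,ray(c,f(*uv),z).round(1))
E
```

```text
oL [435.9  60.9  64. ]
oR [551.9  57.6  64. ]
flange outer [493.5  48.9  59. ]
flange inner [493.6  37.9  59. ]
axis a [493.2  18.9  34. ]
axis b [492.  -30.5  34. ]
draw end [490.6 -86.1  48. ]
plate fr [ 489.1 -112.8   60. ]
plate top f [ 489.2 -129.8   60. ]
plate top b [ 489.3 -141.3   60. ]
pad a [ 489.1 -108.5   22. ]
pad b [ 489.5 -106.3   46. ]
pad c [ 489.5 -112.5   46. ]
```

Call:
step_arm --pt "0 0 0 -0.04 -0.5 0 0" --pt "0 0 0 -0.08 -1 0 0" --pt "0 0 0 -0.08 -1 0 0"

```text
time: 19.18
tcp_pos: [488.3, -126.8, 161.2]
tcp_rot: [2.203, 2.23, 0.003]
force: [-0.5, 0.3, -0.1]
width: 1.3
```

Call:
step_arm --pt "0 0 0 0 -0.3 -0.3 0" --pt "0 0 0 0 -0.49 -0.6 0" --pt "0 0 0 0 -0.49 -0.6 0" --pt "0 0 0 0 -0.49 -0.6 0"

```text
time: 19.68
tcp_pos: [488.7, -163.8, 113.2]
tcp_rot: [2.201, 2.234, 0.005]
force: [-0.1, 0.4, -0.5]
width: 0.6
```

```bash
python3 - <<'E'
from h import *
c,im=snap("wrist","i1");s=arm.sense();print(s["tcp_pos"],s["tcp_rot"],s["force"],s["width"])
np.savez("i1.npz",**c,tp=s["tcp_pos"],tr=s["tcp_rot"])
E
```

```text
[ 488.98235897 -164.03280881  113.68110864] [2.20066891 2.23284477 0.00502556] [-0.10066368  0.63621781 -0.35843971] 0.14063710453719475
```

View pics/i1.png

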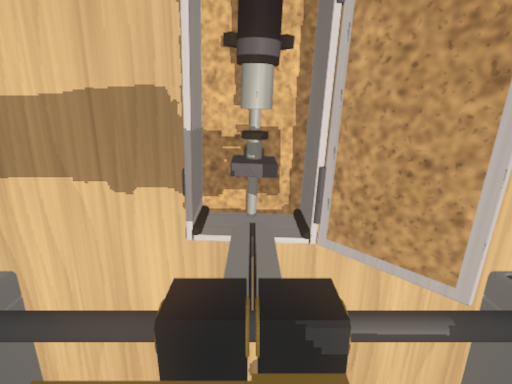

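Plate back edge is at y≈-141, pad face at -106 and draw-tube end at -86, so there is a gap of about 20 mm. I'm descending behind the plate.

Call:
step_arm --pt "0 0 0 0 -0.02 -0.4 0" --pt "0 0 0 0.01 -0.02 -0.9 0" --pt "0 0 0 0.01 -0.02 -0.9 0"

```text
time: 20.1
tcp_pos: [488.5, -164.2, 40.6]
tcp_rot: [2.201, 2.237, 0.003]
force: [-0.2, 0.7, 0.3]
width: 0.6
```

Call:
step_arm --pt "0 0 0 0 0 -0.2 0" --pt "0 0 0 0 0 -0.3 0" --pt "0 0 0 0 0 -0.3 0"

```text
time: 20.48
tcp_pos: [488.5, -164.1, 16.6]
tcp_rot: [2.201, 2.238, 0.002]
force: [0.8, -0.9, 0.2]
width: 0.3
```

Call:
step_arm --pt "0 0 0 0 0.1 0 0" --pt "0 0 0 0 0.14 0 0" --pt "0 0 0 0 0.14 0 0"

```text
time: 20.85
tcp_pos: [488.7, -152.7, 16.9]
tcp_rot: [2.2, 2.238, 0.003]
force: [-0.5, 1.0, 0.3]
width: 0.3
```

Call:
step_arm --pt "0 0 0 0 0.06 0 0" --pt "0 0 0 0 0.12 0 0" --pt "0 0 0 0 0.18 0 0" --pt "0 0 0 0 0.22 0 0" --pt "0 0 0 0 0.22 0 0"

```text
time: 21.48
tcp_pos: [489.1, -134.4, 17.0]
tcp_rot: [2.199, 2.238, 0.004]
force: [2.1, -2.1, -1.3]
width: 0.6
```

```bash
python3 - <<'E'
from h import *
c,im=snap("wrist","j1");s=arm.sense();print(s["tcp_pos"],s["tcp_rot"],s["force"],s["width"])
np.savez("j1.npz",**c,tp=s["tcp_pos"],tr=s["tcp_rot"])
cv2.imwrite("pics/j1z.png",cv2.resize(im[40:280,170:340],None,fx=4,fy=2.5,interpolation=cv2.INTER_CUBIC))
E
```

```text
[ 489.02850872 -134.34345883   16.998267  ] [2.19930358 2.23851015 0.00393452] [ 1.19094108 -2.17514656 -0.25492016] 0.4885195936921926
```

View pics/j1z.png

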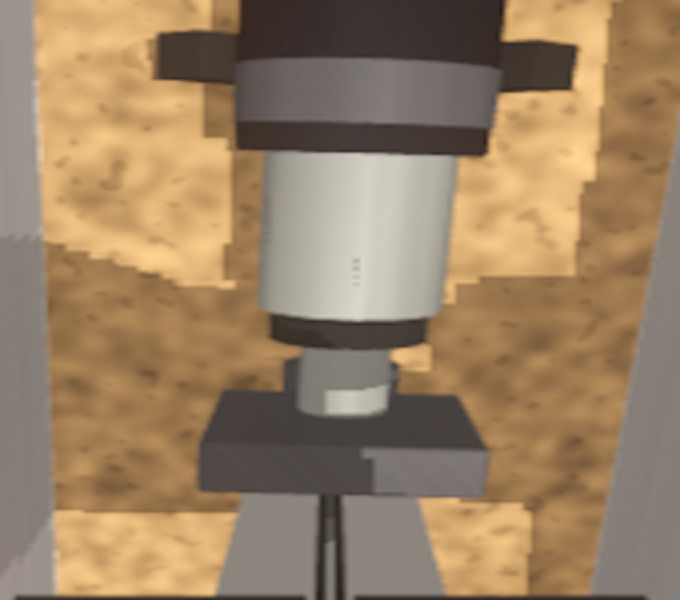

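```bash
python3 - <<'E'
from h import *
c=dict(np.load("j1.npz"))
f=lambda u,v:(170+(u+.5)/4-.5,40+(v+.5)/2.5-.5)
for n,uv,z in(("draw end",(352,320),48),("pad front",(350,318),46),("pad back",(350,348),46),("plate f",(345,446),60),("plate b",(343,494),60),("barrel end",(362,155),52)):
    print(n,ray(c,f(*uv),z).round(1))
E
```

```text
draw end [490.3 -86.9  48. ]
pad front [490.  -86.8  46. ]
pad back [490.2 -93.8  46. ]
plate f [ 489.6 -112.2   60. ]
plate b [ 489.6 -123.6   60. ]
barrel end [490.7 -51.5  52. ]
```

Call:
step_arm --pt "0 0 0 0 0.01 0 0" --pt "0 0 0 0 0.02 0 0" --pt "0 0 0 0 0.03 0 0" --pt "0 0 0 0 0.04 0 0" --pt "0 0 0 0 0.05 0 0" --pt "0 0 0 0 0.06 0 0"

```text
time: 22.28
tcp_pos: [489.1, -130.2, 17.0]
tcp_rot: [2.199, 2.237, 0.003]
force: [2.0, -6.4, -2.3]
width: 0.4
```

```bash
python3 - <<'E'
from h import *
c,im=snap("wrist","j2");s=arm.sense();print(s["tcp_pos"],s["tcp_rot"],s["force"],s["width"])
np.savez("j2.npz",**c,tp=s["tcp_pos"],tr=s["tcp_rot"])
cv2.imwrite("pics/j2z.png",cv2.resize(im[40:280,170:340],None,fx=4,fy=2.5,interpolation=cv2.INTER_CUBIC))
E
```

```text
[ 489.14939308 -130.16225789   17.04322601] [2.19947085 2.23742539 0.00327205] [ 1.65207147 -5.41495233 -2.54800075] 0.52949545864817
```

View pics/j2z.png

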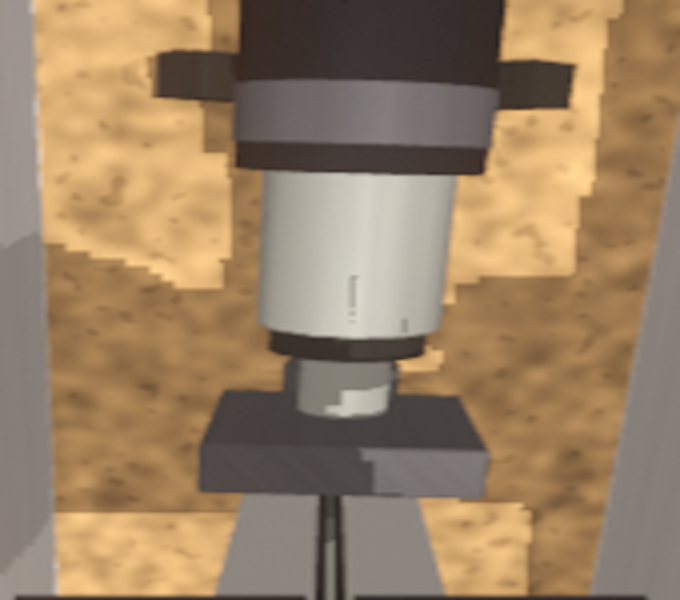

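```bash
python3 - <<'E'
from h import *
c=dict(np.load("j2.npz"))
f=lambda u,v:(170+(u+.5)/4-.5,40+(v+.5)/2.5-.5)
for n,uv,z in(("draw end",(352,336),48),("pad back",(350,359),46),("plate f",(345,446),60),("plate b",(343,494),60),("barrel end",(362,174),52)):
    print(n,ray(c,f(*uv),z).round(1))
E
```

```text
draw end [490.4 -86.4  48. ]
pad back [490.3 -92.3  46. ]
plate f [ 489.7 -108.1   60. ]
plate b [ 489.6 -119.6   60. ]
barrel end [490.9 -51.2  52. ]
```

Call:
step_arm --pt "0 0 0 0 0.01 0 0" --pt "0 0 0 0 0.02 0 0" --pt "0 0 0 0 0.028 0 0" --pt "0 0 0 0 0.028 0 0"

```text
time: 22.82
tcp_pos: [489.2, -129.0, 17.1]
tcp_rot: [2.2, 2.236, 0.002]
force: [1.5, -6.8, -2.4]
width: 0.3
```

```bash
python3 - <<'E'
from h import *
c,im=snap("wrist","j3");s=arm.sense();print(s["tcp_pos"],s["tcp_rot"],s["force"],s["width"])
np.savez("j3.npz",**c,tp=s["tcp_pos"],tr=s["tcp_rot"])
cv2.imwrite("pics/j3z.png",cv2.resize(im[40:280,170:340],None,fx=4,fy=2.5,interpolation=cv2.INTER_CUBIC))
E
```

```text
[ 489.14756706 -128.98928769   17.05718411] [2.19980875e+00 2.23596516e+00 1.91532539e-03] [ 1.39118872 -5.43290377 -1.41657224] 0.41917424721626345
```

View pics/j3z.png

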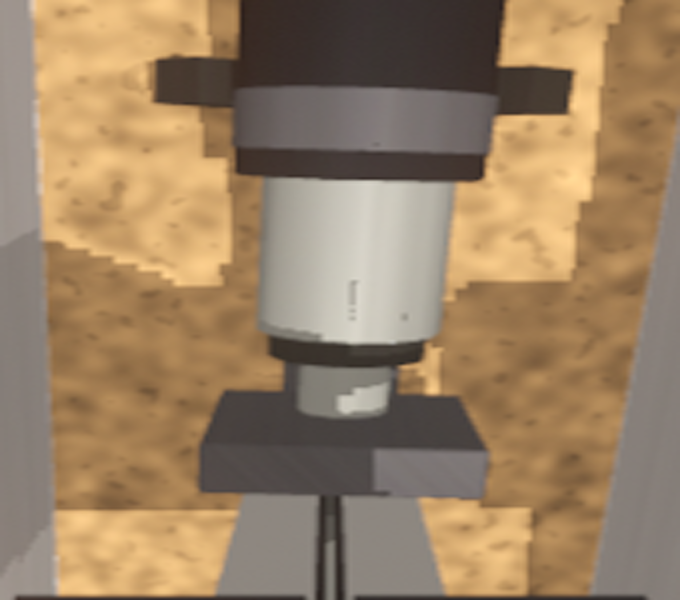

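The pad is now compressed about 4 mm (≈2.3 N), and the tube hasn't moved. I'm backing off.

Call:
step_arm --pt "0 0 0 0 -0.15 0 0" --pt "0 0 0 0 -0.3 0 0" --pt "0 0 0 0 -0.3 0.3 0" --pt "0 0 0 0 -0.3 1 0" --pt "0 0 0 0 -0.3 1 0"

```text
time: 23.5
tcp_pos: [491.7, -153.4, 100.2]
tcp_rot: [2.197, 2.232, 0.008]
force: [0.0, -0.2, 0.0]
width: 0.4
```

Call:
step_arm --pt "0 0 0 0 0 0.5 0" --pt "0 0 0 0 0.3 1 0" --pt "0 0 0 0 0.3 1 0"

```text
time: 23.88
tcp_pos: [493.3, -127.9, 182.1]
tcp_rot: [2.192, 2.232, 0.013]
force: [-0.1, -0.1, -0.5]
width: 0.2
```

```bash
python3 - <<'E'
from h import *
c,im=snap("wrist","k1");s=arm.sense();print(s["tcp_pos"],s["tcp_rot"],s["force"],s["width"])
np.savez("k1.npz",**c,tp=s["tcp_pos"],tr=s["tcp_rot"])
cv2.imwrite("pics/k1z.png",cv2.resize(im[0:250,160:360],None,fx=4,fy=2.4,interpolation=cv2.INTER_CUBIC))
E
```

```text
[ 491.85888821 -129.19080619  180.44644308] [2.19469219 2.23220605 0.00905479] [-0.91767503 -0.28615834 -1.05828421] 0.4867921531418196
```

View pics/k1.png

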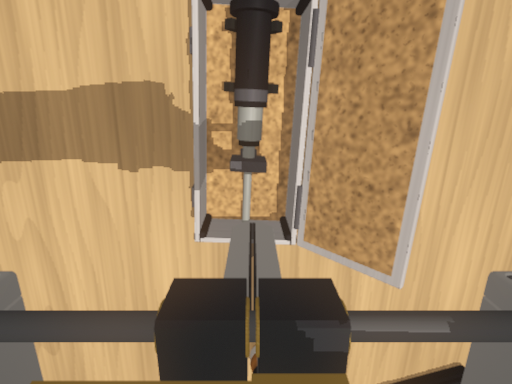

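View pics/k1z.png

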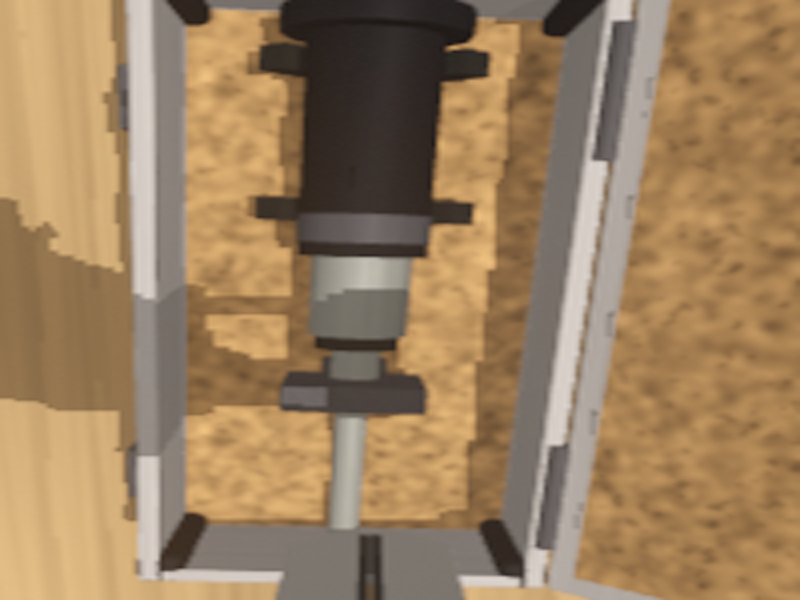

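The pad still touches the draw-tube end (zoom 355,343) after release. The flange sits in its gap and nothing is above the rim. Next is the lid angle, from its near free corner at about (400,283).

```bash
python3 - <<'E'
from h import *
c=dict(np.load("k1.npz"))
R=cv2.Rodrigues(c["rvec"])[0];C=-R.T@c["tvec"]
for uv in((399,282),(402,284),(298,241)):
    d=R.T@np.linalg.inv(c["intrinsics"])@np.r_[uv,1.]
    for y in(-203,-206):
        p=C+d*(y-C[1])/d[1];print(uv,y,p.round(1))
im=cv2.imread("pics/k1.png");cv2.imwrite("pics/k1l.png",cv2.resize(im[200:300,280:430],None,fx=5,fy=5))
import math
hx,hz=549,64.5
for th in (2.5,2.4,2.2,2.0,1.8,1.57,1.3,1.0,.8,.6,.4,.2,.1,0):
    r=116 if th>1.57 else 100
    print(th,"corner", round(hx-r*math.cos(th)+8*math.sin(th)), round(hz+r*math.sin(th)+8*math.cos(th)))
E
```

```text
(399, 282) -203 [ 630.2 -203.   137.6]
(399, 282) -206 [ 632.9 -206.   133.1]
(402, 284) -203 [ 631.4 -203.   140.8]
(402, 284) -206 [ 634.1 -206.   136.3]
(298, 241) -203 [ 549.9 -203.    55.1]
(298, 241) -206 [ 551.1 -206.    49. ]
2.5 corner 647 128
2.4 corner 640 137
2.2 corner 624 154
2.0 corner 605 167
1.8 corner 583 176
1.57 corner 557 165
1.3 corner 530 163
1.0 corner 502 153
0.8 corner 485 142
0.6 corner 471 128
0.4 corner 460 111
0.2 corner 453 92
0.1 corner 450 82
0 corner 449 72
```

View pics/k1l.png

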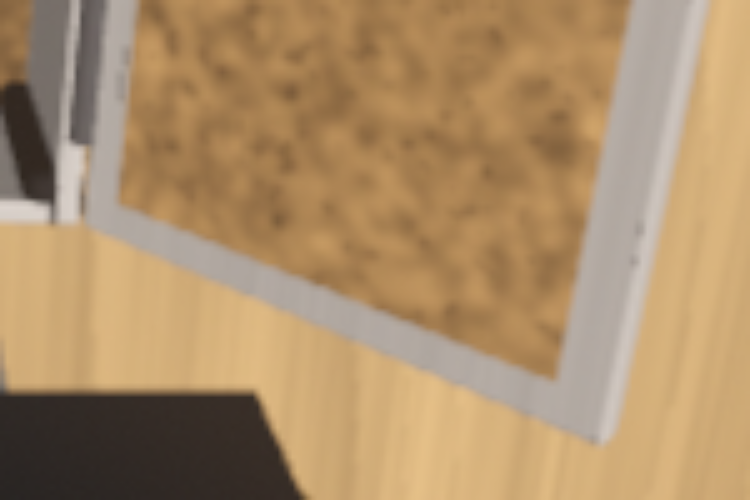

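Call:
step_arm --pt "0 0 0 0.4 0.2 0.1 0" --pt "0 0 0 1 0.4 0.15 0" --pt "0 0 0 1 0.4 0.15 0"

```text
time: 24.3
tcp_pos: [573.8, -95.7, 190.5]
tcp_rot: [2.194, 2.236, 0.011]
force: [-0.0, 1.2, -0.3]
width: 0.6
```

Call:
step_arm --pt "0 0 0 0.5 0.2 0 0" --pt "0 0 0 1 0.3 0 0" --pt "0 0 0 1 0.3 0 0"

```text
time: 24.68
tcp_pos: [653.8, -71.6, 187.6]
tcp_rot: [2.195, 2.238, 0.008]
force: [-0.5, -0.3, -0.1]
width: 0.3
```

Call:
step_arm --pt "0 0 0 0.2 0 0 0" --pt "0 0 0 0.3 0 0 0" --pt "0 0 0 0.3 0 -0.2 0" --pt "0 0 0 0.3 0 -0.7 0" --pt "0 0 0 0.3 0 -1 0" --pt "0 0 0 0.3 0 -1 0"

```text
time: 25.42
tcp_pos: [674.6, -72.2, 104.6]
tcp_rot: [2.198, 2.241, 0.001]
force: [0.0, 0.5, 0.6]
width: 0.3
```

Call:
step_arm --pt "0 0 0 -0.15 0 0 0" --pt "0 0 0 -0.3 0 0.02 0" --pt "0 0 0 -0.45 0 0.06 0" --pt "0 0 0 -0.6 0 0.12 0" --pt "0 0 0 -0.75 0 0.2 0" --pt "0 0 0 -0.9 0 0.28 0" --pt "0 0 0 -1 0 0.34 0"

```text
time: 26.3
tcp_pos: [598.0, -71.7, 135.1]
tcp_rot: [2.194, 2.237, 0.012]
force: [5.3, 0.8, 4.1]
width: 0.2
```

```bash
python3 - <<'E'
from h import *
c,im=snap("scene","l1");s=arm.sense();print(s["tcp_pos"],s["force"])
cv2.imwrite("pics/l1z.png",cv2.resize(im[80:260,170:350],None,fx=3.3,fy=3.3,interpolation=cv2.INTER_CUBIC))
E
```

```text
[596.13185888 -71.89679276 134.87159618] [3.73755808 0.20701756 2.77990729]
```

View pics/l1z.png

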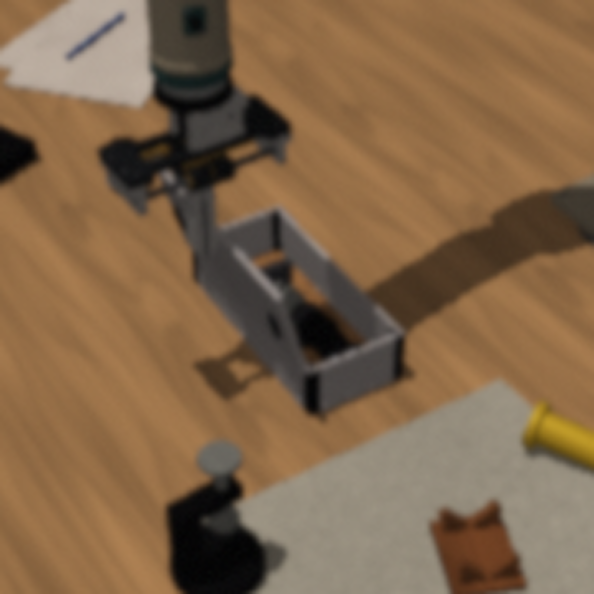

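The lid is coming upright, pushed from behind. I'm continuing over the top.

Call:
step_arm --pt "0 0 0 -0.15 0 0.06 0" --pt "0 0 0 -0.3 0 0.1 0" --pt "0 0 0 -0.45 0 0.12 0" --pt "0 0 0 -0.6 0 0.13 0" --pt "0 0 0 -0.75 0 0.11 0" --pt "0 0 0 -0.85 0 0.09 0"

```text
time: 27.1
tcp_pos: [527.1, -71.9, 141.9]
tcp_rot: [2.195, 2.238, 0.007]
force: [2.6, -0.5, 0.2]
width: 0.5
```

Call:
step_arm --pt "0 0 0 -0.08 0 -0.035 0" --pt "0 0 0 -0.16 0 -0.07 0" --pt "0 0 0 -0.27 0 -0.13 0" --pt "0 0 0 -0.37 0 -0.21 0" --pt "0 0 0 -0.46 0 -0.29 0" --pt "0 0 0 -0.545 0 -0.38 0" --pt "0 0 0 -0.62 0 -0.48 0" --pt "0 0 0 -0.68 0 -0.59 0"

```text
time: 28.1
tcp_pos: [471.8, -72.2, 94.0]
tcp_rot: [2.195, 2.239, 0.006]
force: [0.4, 1.2, 2.1]
width: 0.5
```

```bash
python3 - <<'E'
from h import *
c,im=snap("scene","l2");s=arm.sense();print(s["tcp_pos"],s["force"])
cv2.imwrite("pics/l2z.png",cv2.resize(im[80:260,170:350],None,fx=3.3,fy=3.3,interpolation=cv2.INTER_CUBIC))
E
```

```text
[470.56704049 -72.18773056  93.10572207] [-0.45678075  0.59552699 -0.80910549]
```

View pics/l2z.png

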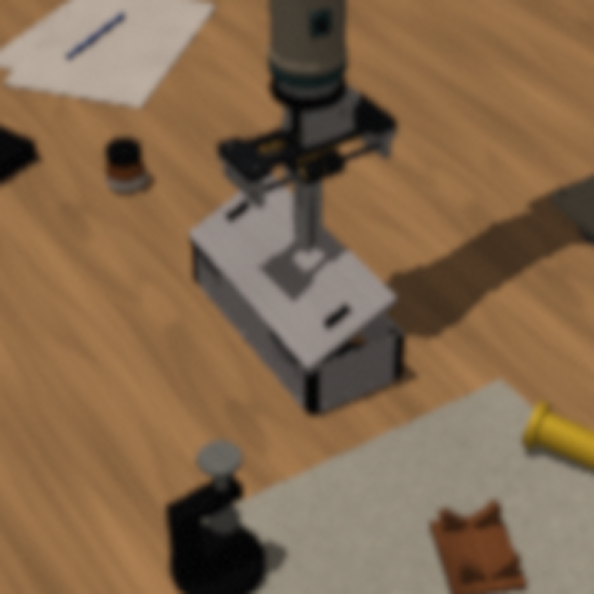

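The lid is at about 0.4 rad. I'm lowering it slowly now.

Call:
step_arm --pt "0 0 0 -0.03 0 -0.06 0" --pt "0 0 0 -0.05 0 -0.12 0" --pt "0 0 0 -0.07 0 -0.18 0" --pt "0 0 0 -0.08 0 -0.24 0" --pt "0 0 0 -0.09 0 -0.3 0" --pt "0 0 0 -0.1 0 -0.35 0" --pt "0 0 0 -0.1 0 -0.39 0" --pt "0 0 0 -0.1 0 -0.42 0"

```text
time: 29.15
tcp_pos: [462.5, -72.2, 59.3]
tcp_rot: [2.196, 2.24, 0.003]
force: [-0.1, 0.2, 1.3]
width: 0.2
```

Call:
step_arm --pt "0 0 0 0 0 -0.015 0" --pt "0 0 0 0 0 -0.03 0" --pt "0 0 0 0 0 -0.045 0" --pt "0 0 0 0 0 -0.055 0" --pt "0 0 0 0 0 -0.055 0"

```text
time: 29.78
tcp_pos: [462.6, -72.3, 56.6]
tcp_rot: [2.195, 2.239, 0.003]
force: [-5.4, 0.6, 23.0]
width: 0.6
```

Pressing gives 23 N at the expected closed height. I'm holding briefly, then lifting off.

Call:
step_arm --pt "0 0 0 0 0 -0.003 0" --pt "0 0 0 0 0 0 0" --pt "0 0 0 0 0 0.2 0" --pt "0 0 0 0 0 0.6 0" --pt "0 0 0 0 0 1 0" --pt "0 0 0 0 0 1 0"

```text
time: 30.52
tcp_pos: [464.5, -72.5, 138.2]
tcp_rot: [2.193, 2.236, 0.007]
force: [0.2, -0.4, 0.7]
width: 0.7
```

Call:
step_arm --pt "0 0 0 0 -0.5 0.5 0" --pt "0 0 0 0 -1 1 0" --pt "0 0 0 0 -1 1 0"

```text
time: 30.9
tcp_pos: [465.8, -156.5, 219.3]
tcp_rot: [2.198, 2.225, 0.009]
force: [-0.1, 0.0, -1.1]
width: 0.4
```

```bash
python3 - <<'E'
from h import *
c,im=snap("wrist","m1");s=arm.sense();print(s["tcp_pos"],s["force"],s["time"])
np.savez("m1.npz",**c)
c,i2=snap("scene","m2")
cv2.imwrite("pics/m2z.png",cv2.resize(i2[80:310,170:400],None,fx=2.6,fy=2.6,interpolation=cv2.INTER_CUBIC))
E
```

```text
[ 464.58664437 -153.92356196  217.8664406 ] [-0.31263413 -0.17553647 -0.72446745] 30.95
```

View pics/m1.png

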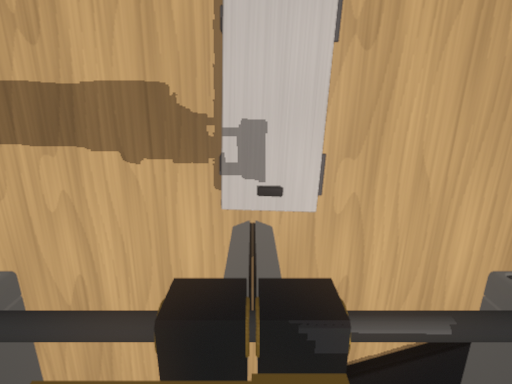

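View pics/m2z.png

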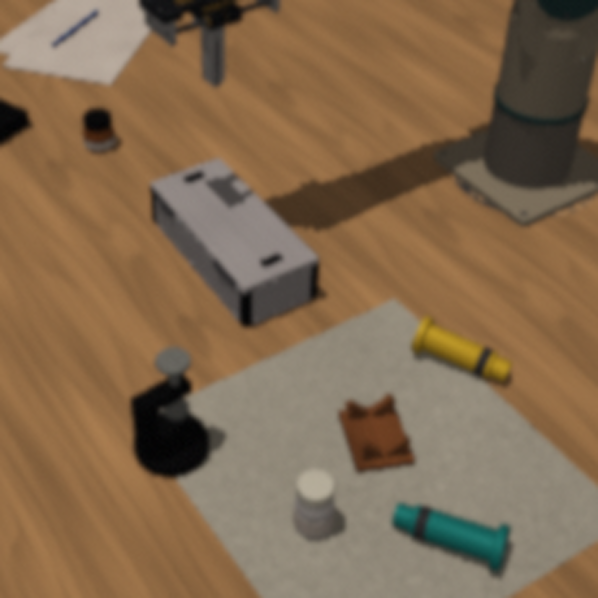

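The wrist view shows the lid flat over the case (near edge row 211, no gap), and the scene view shows it closed with the jars and press stand in place. I'm handing in.

```bash
python3 - <<'E'
from h import *
print(arm.job_done(),arm.sense()["time"])
E
```

```text
the job is handed in; nothing more can be done
the job is handed in; nothing more can be done
```

The tube is in its saddles, the retainer's pad holds it lightly, the lid is closed, and I handed the job in at about 31 s. It reports no verdict, so what follows rests on my own checks.

- **Tube:** it lies in both saddles at about case y = +67 mm, with the flange between the saddle and the end wall. It did not shift when the retainer was pushed up.
- **Retainer:** after release the pad was still against the draw tube. I estimate about 4 mm of compression, or 2.3 N. That comes from the image and from a push force of about 5.4 N, which includes the 4 N of friction; the pad force itself was not measured directly.
- **Lid:** it was lowered at about 0.4 rad/s and pressed to 23 N, reaching 73 mm at the top against 72.5 mm nominal. No gap shows in the last pictures. The jars and press stand look unmoved, and the arm touches nothing.

- **Disagreement with the description:** the fingertips are about 16.5 mm behind the reported tool point, not 17 mm ahead of it. The first two grasps failed. The first slipped off; the second closed on top of the barrel and pressed it with about 32 N, without moving the tube. I measured the real offset, used it from then on, and the third grasp held.
- **Camera disagreement:** the top and wrist cameras differed by about 4 mm on the case position, and I used the wrist camera.

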